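Press and hold a sprung level probe against a bottle

ROBOT

A 6-joint arm with a two-finger parallel gripper is mounted at the origin on a cart in front of the work surface, level with it; the furniture and walls round the work are solid. World frame = base frame: x ahead of the robot, y to its left, z up, the work surface at z = 0. Lengths are in mm, angles in rad, forces in N, time in s.
With the tool pointing down it reaches from about 275 to 750 mm from the base axis. Payload 10.2 kg.
Tool frame: the origin (TCP) lies on the centre line of the jaws, within the pads' length; the fingertips stand 19 mm ahead of it and the grasp point (between the pads) is the TCP; z points along the fingers, y is the line along which they close (so a half turn about z gives the same grasp; the last joint's range is limited). The gripper opens to 85 mm and grips with 20 to 120 N. Pads are 22 mm wide; open, the fingers measure 114 mm over their backs; the gripper's body (76 mm by 85 mm) begins 54 mm behind the grasp point. The pads swing forward as they close: fully open they stand 13 mm farther back than shut.
Start: joints at [-1.467, 0.313, 1.498, -0, 1.331, -0.223], TCP at [168.52, -497.225, 250.294] pointing down, gripper open.
Joint ranges: [-2.94, 2.94], [-0.97, 2.17], [0.19, 2.56], [-1.23, 4.37], [0.02, 3.11], [-2.88, 2.88]. Speed limits (rad/s): [2.39, 2.39, 3.01, 3.14, 3.14, 3.14].

INTERFACE

Orientations are given as a unit quaternion [w, x, y, z].
In Python, from rig import sense, capture, finish_job, regions_of, mark_of gives the robot as it stands.
- The arm moves only by the tool jog_arm, never from a script. Its argument "series" is text: rows parted by semicolons, each of 7 numbers parted by spaces: the shift along the tool's x, y, z in units of 0.4 m (1.0 is 0.4 m), then the turn, a rotation vector about the tool's x, y, z in units of pi/2 rad (1.0 is pi/2 rad), then the opening, from -1 (shut) to 1 (fully open). A call has 1 to 20 rows; each row is the pose to reach, as a shift and turn from the pose commanded when the call began, along the tool's axes at that moment; what a row does not reach only later rows make up. A row lasts 1/8 s, in which the tool goes at most 62.5 mm and 10.7 degrees, less where a joint would pass 70% of its speed; a pose out of reach is approached as far as the arm can. A call with a number of a shift or a turn outside -1 to 1 is refused whole. A call with a gripper value outside its range is refused whole. The fingers move at their own pace and stop on an object; "grip_force" is the grip in N (left out, the last holds). Time passes only in rows, so rows that repeat a pose let the fingers close. It gives the time, the measured TCP pose, the force, the opening and the grip force at its end, in the units of the state.
- sense(): the state, without advancing time (a new reading comes with each control period).
- capture(name): name is "side" or "top" or "wrist"; returns a dict with "img" (480x640x3 uint8, red, green, blue), "intrinsics" (3x3 intrinsics, pixels), "R" (3x3) and "t" (3): a world point X has camera coordinates R X + t. Camera axes: x right, y down, z forward; pixel columns grow to the right and rows downward; lengths in mm; the calibration is good to about 2 mm. A picture is of the moment at which its call begins. There is no depth.
- finish_job(): hands the job in; it is judged then, once.
Trained networks look in a picture, given as the dict that the camera call returned (one of the last four; its "shot" number tells which), for a name from the list of things; names that differ only in an ending like _2 or _b are one class to them, and where a whole thing is asked for, a point or a joint stands for the part that bears it (a point fixed in the world has none). Each returns a list of dicts, best first, with "confidence" (0 to 1); they miss things now and then, are a little off and sometimes report something else, mostly with a low value. They report only what shows in the picture. A call takes as long as a camera call.
- regions_of(label, picture): "region" (480x640 bool, what is visible of it) and "point" ([row, column] in pixels, amid what is visible of it).
- mark_of(label, picture): "point" ([row, column] in pixels: a listed point, or the origin of a listed thing).
The state is a dict: "time_s": time; "joints": joint angles; "dq": joint speeds; "tau": joint torques, N m; "eef_pos": TCP position; "ee_rot": TCP orientation; "force": force on the tool from outside, world axes, zero at the start; "wrist_torque": the same for the moment, N m; "grip_width": opening from 0.0 (shut) to 1.0 (fully open); "grip_force": force on a finger pad.
Only numpy, scipy, OpenCV 4.12 (cv2) and the standard library are available. Lean on these libraries where they do the work, as an engineer would, in place of code of your own. Each camera call takes 0.05 s, during which the arm holds its last target. There are 200 camera calls.

TASK

Stand the small white bottle upright on the test stand's plate in front of the V-block and let go of it. Then push the probe carriage forward by its paddle until the probe has the bottle firmly seated in the V, and keep pushing until the sprung nose is pressed about half way in (5 mm of its 10 mm; it must never be squeezed to its end). Finish still holding it pressed there, and leave the larger amber bottle alone.

Things in the scene. Friction and masses are not known exactly. Their poses are not given: they have to be found in the camera images.
- stand: Fixed test stand: grey plate 270 x 90 x 12 mm with a rail, a sliding probe carriage at one end and a white 90-degree V-block at the other. Origin: centre of the underside; +x runs from the carriage to the V-block (the push direction), z up. The V opens toward the carriage; its top is 45 mm above the worktop, its wings end 45 mm either side of the centre line. Place and heading vary.
- covered_microscope: Obstacle, fixed: a microscope under a clear plastic dust cover, about 0.4 m tall, on the bench ahead and to the right of the bottles. Its foot covers about x 0.48 to 0.90, y -0.40 to 0.12 (world); do not sweep the gripper through it: between the robot's start on the right and the bottles pass in front of it, within 0.42 m of the base axis.
- seat (a point): Point on the top face of the plate (12 mm above the worktop) where the centre of the small bottle's base comes to lie when the bottle touches both faces of the V; 72 mm from the stand's origin along its +x, on the centre line. Axes as the stand's.
- bottle: The small white round bottle with a screw cap: 52 mm diameter, 105 mm tall (straight body to about 70 mm, then shoulder and a 32 mm cap), 0.15 to 0.29 kg, loose, upright on the worktop to the right of the stand. Origin: centre of its underside, z up.
- big_bottle: The larger amber round bottle with a cap, 60 mm diameter, 125 mm tall, loose, upright near the small one (the two may have swapped places). Not to be moved. Origin: centre of its underside.
- carriage (a joint): Travel of the probe carriage along the stand's +x, in m: 0 = at rest against its rear stop, up to 0.070. A light return spring (about 2 N at rest, 3 N at the end) pushes it back whenever it is let go. The nose meets a bottle seated in the V at a travel of about 0.037 to 0.051.
- paddle (a point): Point on the rear face (looking to the stand's -x; push here) of the carriage's black upright paddle, on its centre line, 92 mm above the worktop. Paddle: 44 mm wide along the stand's y, 12 mm thick, top 106 mm above the worktop; its rear face is flat and free from 52 mm above the worktop upward. Moves with the carriage.
- nose_tip (a point): Tip of the probe's round rubber nose, 16 mm diameter, 30 mm above the worktop, pointing along the stand's +x. With the carriage at rest it stands 70 mm short of the seat's centre, give or take 6 mm: how far the probe is set out of its clamp differs each time, so the touch has to be felt or seen.
- nose (a joint): How far the sprung nose is pressed into the probe, in m: 0 = fully out, 0.010 = bottomed. Its spring takes 0.75 N to start and 1.5 N more for each mm (about 8 N at 5 mm), on top of the carriage's return spring; while the bottle is still sliding on the plate the nose yields less than about 2.5 mm.

How it is judged:
By the outcome, as a careful person would: the job done as asked, in the order asked, and still so for the second after the job is handed in, while the arm keeps its last pose, push and grip.
It also fails if it takes over 56 s, if anything falls off the work surface, if the arm or the gripper's body presses on something with over 40 N, if the wrist force passes 120 N, or if a joint passes its speed limit or range.

## Working session

There is one attempt and no reset: what is moved stays moved. The work goes in short steps, Python scripts to look and compute and a tool call to move; the robot and the scene stay as the last step left them, time stands still between calls to the robot, and variables do not carry over. Pictures are saved under pics/ and viewed, at most 10 in all, crops included, and the job is handed in when it is done.

Besides the shell and the picture viewer there is one more tool, called after ">>>" in YAML: its name, and indented under it one key for each argument. jog_arm: Moves the arm, as the interface text tells. Shifts and turns lie within -1 to 1; 1 stands for 0.4 m of shift or pi/2 rad of turn. Its arguments: {"type":"object","properties":{"series":{"type":"string"},"grip_force":{"type":"number"}},"required":["series"]}

```bash
mkdir -p pics; ls; cat > h.py <<'E'
import numpy as np,cv2
from rig import *
def P(c): return np.array(c["intrinsics"])@np.hstack([np.array(c["R"]),np.array(c["t"]).reshape(3,1)])
def tri(cs,pts):
    A=[]
    for c,p in zip(cs,pts):
        M=P(c); A+= [p[1]*M[2]-M[0], p[0]*M[2]-M[1]]
    A=np.array(A); A/=np.linalg.norm(A[:,:3],axis=1)[:,None]
    return np.linalg.lstsq(A[:,:3],-A[:,3],rcond=None)[0]
def onz(c,p,z):
    M=P(c); A=np.array([p[1]*M[2]-M[0], p[0]*M[2]-M[1]])
    return np.linalg.solve(A[:,:2],-A[:,3]-A[:,2]*z)
def proj(c,X):
    q=P(c)@np.append(X,1); return q[1]/q[2],q[0]/q[2]
E
python3 - <<'E'
from h import *
s=sense();print({k:np.round(v,3) for k,v in s.items()})
cs=[capture(n) for n in("side","top")]
cv2.imwrite("pics/a.png",cv2.resize(np.hstack([c["img"][:,:,::-1] for c in cs]),(800,300),interpolation=cv2.INTER_AREA))
for l in["stand","seat","bottle","big_bottle","paddle","nose_tip"]:
    r=[mark_of(l,c) for c in cs]
    print(l,[[(np.round(d["point"]),round(d["confidence"],2)) for d in x[:2]] for x in r])
    if all(r): print("  tri",tri(cs,[x[0]["point"] for x in r]).round(1), [onz(c,x[0]["point"],{"seat":12,"paddle":92,"nose_tip":30}.get(l,0)).round(1) for c,x in zip(cs,r)])
E
```

```text
pics
{'time_s': np.float64(0.0), 'joints': array([-1.467,  0.313,  1.498, -0.   ,  1.331, -0.223]), 'dq': array([-0.   , -0.   ,  0.   , -0.001,  0.   , -0.001]), 'tau': array([ 0.0000e+00, -4.1227e+01, -2.5974e+01, -0.0000e+00,  4.0000e-03,
       -0.0000e+00]), 'eef_pos': array([ 168.481, -496.985,  249.728]), 'ee_rot': array([-0.001,  0.987,  0.163,  0.   ]), 'force': array([-0.07 ,  0.432, -0.894]), 'wrist_torque': array([-0.022,  0.009, -0.032]), 'grip_force': np.float64(0.0), 'grip_width': np.float64(0.997)}
stand [[(array([344., 356.]), 0.77)], []]
seat [[(array([358., 326.]), 0.84)], [(array([242., 202.]), 0.94)]]
  tri [604.8 337.   16.3] [array([603.2, 332.9]), array([606.9, 337.6])]
bottle [[(array([232., 392.]), 0.72)], [(array([322., 377.]), 0.8)]]
  tri [439.9 -42.6   1.8] [array([440.7, -45.9]), array([438.5, -42.5])]
big_bottle [[(array([287., 347.]), 0.78)], [(array([271., 294.]), 0.85)]]
  tri [549.7 137.2  -1.7] [array([552.9, 138.5]), array([546.5, 137.6])]
paddle [[(array([269., 401.]), 0.56), (array([346., 352.]), 0.17)], [(array([304., 257.]), 0.72)]]
  tri [470.6 208.2  85.1] [array([472.5, 217.9]), array([470.3, 207.5])]
nose_tip [[(array([333., 350.]), 0.61)], [(array([263., 218.]), 0.56)]]
  tri [561.1 297.8  29. ] [array([563.1, 298.5]), array([559.2, 298. ])]
```

View pics/a.png

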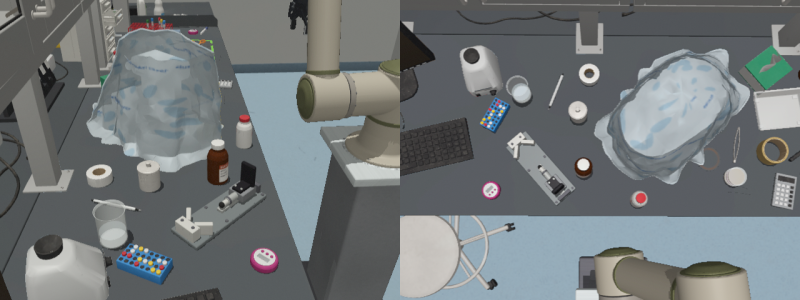

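```bash
python3 - <<'E'
from h import *
cs=[capture(n) for n in("side","top")]
rs={}
for l in["bottle","big_bottle","stand"]:
  for c,n in zip(cs,("side","top")):
    r=regions_of(l,c)
    if r:
        ys,xs=np.nonzero(r[0]["region"]);print(l,n,round(r[0]["confidence"],2),ys.min(),ys.max(),xs.min(),xs.max())
c=cs[1]
cv2.imwrite("pics/b.png",np.vstack([cv2.resize(c["img"][200:350,160:420,::-1],(780,450),interpolation=cv2.INTER_CUBIC)]))
for n,c in zip(("side","top"),cs): print(n,"campos",(-np.array(c["R"]).T@np.array(c["t"])).round())
E
```

```text
bottle side 0.73 184 237 377 402
bottle top 0.69 264 274 220 230
big_bottle side 0.59 222 295 331 365
big_bottle top 0.65 253 285 279 306
stand side 0.96 258 398 274 425
side campos [ 650. 1043.  680.]
top campos [ 401.   96. 1293.]
```

View pics/b.png

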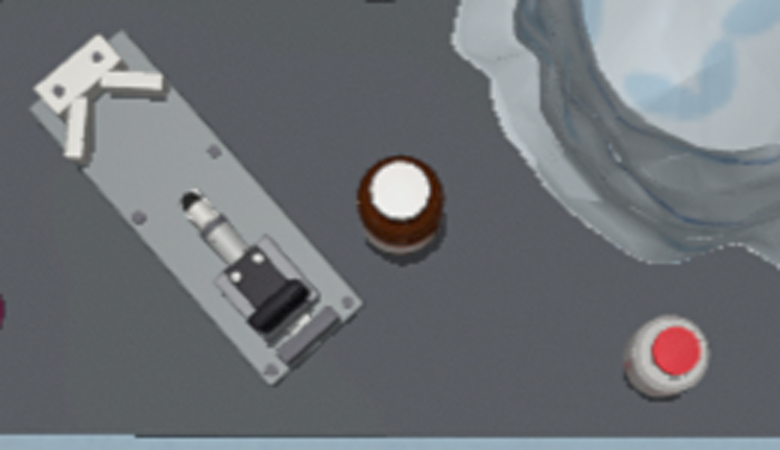

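The side view (left) shows the stand at about (230,205) of the composite, with the V at lower left and the paddle at upper right. The red-capped white bottle is at (244,132) and the amber bottle at (218,160). In the top crop, the white bottle's red cap is at (676,351) and the amber bottle at (400,200). The plate corners are at about (270,385), (362,303), (122,30) and (33,107).

```bash
python3 - <<'E'
from h import *
cs=[capture(n) for n in("side","top")]
caps=[]
for c in cs:
    i=c["img"].astype(int); m=(i[:,:,0]>150)&(i[:,:,1]<90)&(i[:,:,2]<90)
    n,lab,st,ce=cv2.connectedComponentsWithStats(m.astype(np.uint8))
    o=[(ce[k][::-1].round(1),st[k,4]) for k in range(1,n) if st[k,4]>20];print(o)
    ref=proj(c,[440,-43,100]); p=min(o,key=lambda q:np.hypot(*(q[0]-ref)))[0];caps.append(p)
print("cap",caps,tri(cs,caps),onz(cs[1],caps[1],105))
c=cs[1]
f=lambda x,y:(200+y/3,160+x/3)
cor=np.array([onz(c,f(*p),12) for p in[(270,385),(362,303),(122,30),(33,107)]]);print(cor.round(1))
o=cor.mean(0);d=(cor[2]+cor[3]-cor[0]-cor[1]);print("origin",o,"heading",np.arctan2(d[1],d[0]),np.linalg.norm(d)/2, "w",np.linalg.norm(cor[0]-cor[1]),np.linalg.norm(cor[2]-cor[3]))
d/=np.linalg.norm(d);print("seat",o+72*d)
print("padtop",onz(c,f(280,300),106),"nose",onz(c,f(190,197),30)@d-(o+72*d)@d,"cover near",onz(c,f(640,262),0),onz(c,f(590,240),0))
print("bigcap",onz(c,f(400,190),125))
E
```

```text
[(array([187.3, 390.6]), np.int32(106)), (array([404.8, 197.9]), np.int32(30)), (array([408. , 206.4]), np.int32(29)), (array([421.4, 218.1]), np.int32(34)), (array([427.3, 257.9]), np.int32(35))]
[(array([316.6, 384.7]), np.int32(184))]
cap [array([187.3, 390.6]), array([316.6, 384.7])] [447.80921257 -47.2098049  102.35812256] [445.52258404 -46.3719268 ]
[[422.9 229. ]
 [481.1 164.7]
 [679.  342.6]
 [621.6 405. ]]
origin [551.16737793 285.31660851] heading 0.7287452081169412 265.7881831814048 w 86.6842073085755 84.79120800716231
seat [604.88014099 333.26386166]
padtop [476.94443125 213.85304484] nose -68.69119454543647 cover near [512.39210247 -35.18328246] [528.16075657   0.88066352]
bigcap [548.16663646 134.74074803]
```

```bash
cat >> h.py <<'E'
def row(p0,y0,p1,y1):
    c,s=np.cos(y0),np.sin(y0); d=(np.array(p1)-p0)/400.
    print(np.round([c*d[0]+s*d[1], s*d[0]-c*d[1], -d[2], 0,0,-(y1-y0)/(np.pi/2)],4))
E
python3 - <<'E'
from h import *
row([168.52,-497.225,250.294],.327,[400,-45,250],.1)
row([168.52,-497.225,250.294],.327,[340,-300,250],.2)
E
```

```text
[ 9.112e-01 -8.848e-01  7.000e-04  0.000e+00  0.000e+00  1.445e-01]
[ 0.5644 -0.3292  0.0007  0.      0.      0.0809]
```

>>> jog_arm:
  series: "0.91 -0.88 0 0 0 0.145 1;0.91 -0.88 0 0 0 0.145 1;0.91 -0.88 0 0 0 0.145 1;0.91 -0.88 0 0 0 0.145 1;0.91 -0.88 0 0 0 0.145 1;0.91 -0.88 0 0 0 0.145 1;0.91 -0.88 0 0 0 0.145 1;0.91 -0.88 0 0 0 0.145 1;0.91 -0.88 0 0 0 0.145 1;0.91 -0.88 0 0 0 0.145 1;0.91 -0.88 0 0 0 0.145 1;0.91 -0.88 0 0 0 0.145 1"

```text
time_s: 2.7
eef_pos: [400.0, -48.1, 250.3]
ee_rot: [0.0, 0.999, 0.048, 0.0]
force: [-0.4, 0.3, 0.4]
grip_width: 1.0
grip_force: 0.0
```

```bash
python3 - <<'E'
from h import *
s=sense();print(s["eef_pos"].round(1),s["ee_rot"].round(3),s["joints"].round(3),s["time_s"])
w=capture("wrist");cs=[capture("top"),capture("side"),w]
print("wristcam",-np.array(w["R"]).T@np.array(w["t"]))
cv2.imwrite("pics/c.png",w["img"][:,:,::-1])
caps=[]
for c in cs:
    i=c["img"].astype(int); m=(i[:,:,0]>130)&(i[:,:,1]<90)&(i[:,:,2]<90)
    n,lab,st,ce=cv2.connectedComponentsWithStats(m.astype(np.uint8))
    o=[(ce[k][::-1].round(1),st[k,4]) for k in range(1,n) if st[k,4]>20];print(o,proj(c,[444,-46,105]))
E
```

```text
[400.  -48.1 250.3] [0.    0.999 0.048 0.   ] [-0.412  0.038  1.828 -0.     1.275  1.062] 2.7
wristcam [478.97494935 -40.26734062 375.50439582]
[] (np.float64(317.37453941167973), np.float64(384.52271218581524))
[(array([ 41.6, 216.5]), np.int32(69)), (array([ 43. , 241.2]), np.int32(59)), (array([ 44., 253.]), np.int32(41)), (array([187.6, 390.6]), np.int32(118)), (array([405.1, 197.7]), np.int32(35)), (array([408.4, 206.3]), np.int32(33)), (array([421.6, 217.9]), np.int32(39)), (array([427.8, 257.9]), np.int32(41))] (np.float64(186.49849335116312), np.float64(393.7997051354952))
[(array([175.8, 320.1]), np.int32(1213))] (np.float64(182.7285967428788), np.float64(315.9153395285017))
```

View pics/c.png

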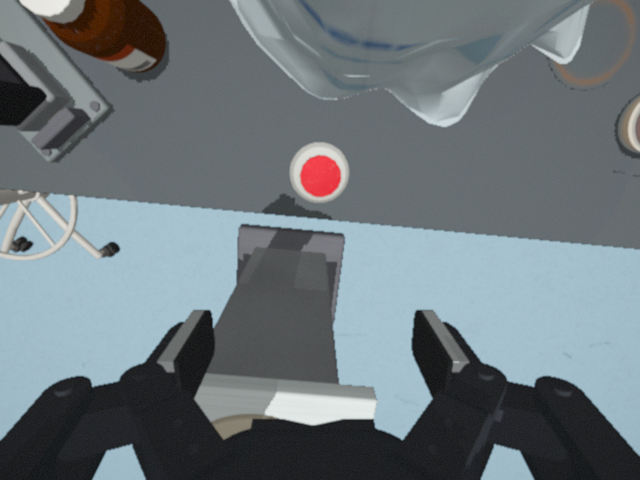

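The wrist view shows the red cap at about (176,320), row then column. The dust cover's edge is clear above it at row 125 or less, and the amber bottle is at top left.

```bash
python3 - <<'E'
from h import *
cs=[capture(n) for n in("top","side","wrist")]
p=[(316.6,384.7),(187.5,390.6),(175.8,320.1)]
print(tri(cs,p),tri([cs[0],cs[2]],[p[0],p[2]]),[onz(c,q,105).round(1) for c,q in zip(cs,p)])
r=regions_of("bottle",cs[2]);ys,xs=np.nonzero(r[0]["region"]);print(r[0]["confidence"],ys.min(),ys.max(),xs.min(),xs.max())
P0=[400.7,-46.0,250.294]
s=sense();P0=[400.0,-48.1,250.3]
P0=s["eef_pos"]
for z in(150,57): row(P0,.096,[446,-46.5,z],.096)
E
```

```text
[448.32701447 -47.6306436  101.54317732] [446.73924444 -49.07582055  79.04870366] [array([445.5, -46.4]), array([451. , -42.2]), array([449.8, -47.9])]
0.7 143 203 290 349
[ 0.114   0.0094  0.2507  0.      0.     -0.    ]
[ 0.114   0.0094  0.4832  0.      0.     -0.    ]
```

>>> jog_arm:
  series: "0.118 0.009 0.1 0 0 0 1;0.118 0.009 0.2 0 0 0 1;0.118 0.009 0.3 0 0 0 1;0.118 0.009 0.4 0 0 0 1;0.118 0.009 0.45 0 0 0 1;0.118 0.009 0.483 0 0 0 1;0.118 0.009 0.483 0 0 0 1;0.118 0.009 0.483 0 0 0 1;0.118 0.009 0.483 0 0 0 -1;0.118 0.009 0.483 0 0 0 -1;0.118 0.009 0.483 0 0 0 -1;0.118 0.009 0.483 0 0 0 -1;0.118 0.009 0.483 0 0 0 -1;0.118 0.009 0.483 0 0 0 -1;0.118 0.009 0.483 0 0 0 -1;0.118 0.009 0.483 0 0 0 -1"
  grip_force: 40

```text
time_s: 5.05
eef_pos: [448.0, -46.2, 57.8]
ee_rot: [0.0, 0.999, 0.05, 0.001]
force: [-1.0, -0.9, 6.3]
grip_width: 0.598
grip_force: 40.8
```

```bash
python3 - <<'E'
from h import *
s=sense();print(s["eef_pos"].round(1),s["force"].round(1),s["joints"].round(2),s["grip_width"],s["grip_force"])
th=.729
P0=np.array([447.8,-46.9,57.1])
d=np.array([np.cos(th),np.sin(th),0]);seat=np.array([604.9,334.5,0])
pl=seat-9*d
print(pl)
for p,y in(([440,-47,250],.096),([370,60,250],.3),([400,200,250],.6),([500,280,250],th),([*pl[:2],250],th)): row(s["eef_pos"],.096,p,y)
E
```

```text
[448.  -46.2  57.8] [-1.  -0.9  6.3] [-0.36  0.42  1.93 -0.    0.79  1.11] 0.5977251646186562 40.81837268080562
[598.18743191 328.50488285   0.        ]
[-0.0201  0.     -0.4804  0.      0.     -0.    ]
[-0.1687 -0.283  -0.4804  0.      0.     -0.1299]
[-0.0605 -0.6242 -0.4804  0.      0.     -0.3209]
[ 0.2075 -0.7993 -0.4804  0.      0.     -0.403 ]
[ 0.4635 -0.8965 -0.4804  0.      0.     -0.403 ]
```

>>> jog_arm:
  series: "-0.02 0 -0.12 0 0 0 -1;-0.02 0 -0.24 0 0 0 -1;-0.02 0 -0.36 0 0 0 -1;-0.07 -0.09 -0.48 0 0 -0.04 -1;-0.12 -0.19 -0.48 0 0 -0.08 -1;-0.16 -0.28 -0.48 0 0 -0.13 -1;-0.13 -0.39 -0.48 0 0 -0.2 -1;-0.09 -0.51 -0.48 0 0 -0.26 -1;-0.06 -0.62 -0.48 0 0 -0.32 -1;0.04 -0.68 -0.48 0 0 -0.35 -1;0.13 -0.74 -0.48 0 0 -0.38 -1;0.21 -0.8 -0.48 0 0 -0.4 -1;0.3 -0.83 -0.48 0 0 -0.403 -1;0.38 -0.86 -0.48 0 0 -0.403 -1;0.44 -0.885 -0.48 0 0 -0.403 -1;0.464 -0.896 -0.48 0 0 -0.403 -1;0.464 -0.896 -0.48 0 0 -0.403 -1;0.464 -0.896 -0.48 0 0 -0.403 -1;0.464 -0.896 -0.48 0 0 -0.403 -1"

```text
time_s: 7.42
eef_pos: [596.5, 328.9, 249.4]
ee_rot: [0.0, 0.934, 0.358, 0.0]
force: [0.2, -0.5, -1.4]
grip_width: 0.593
grip_force: 43.3
```

```bash
python3 - <<'E'
from h import *
s=sense();print(s["eef_pos"].round(1),s["ee_rot"].round(3),s["force"].round(1),s["joints"].round(2),s["grip_width"])
cs=[capture(n) for n in("wrist","side")]
cv2.imwrite("pics/d.png",cv2.resize(np.hstack([c["img"][:,:,::-1] for c in cs]),(800,300),interpolation=cv2.INTER_AREA))
for l in("stand","seat","bottle","nose_tip","paddle"):
  for c in cs:
    r=mark_of(l,c)
    if r: print(l,np.round(r[0]["point"],1),round(r[0]["confidence"],2),onz(c,r[0]["point"],{"stand":0,"seat":12,"bottle":192,"nose_tip":30,"paddle":92}[l]).round(1))
E
```

```text
[596.5 328.9 249.4] [0.    0.934 0.358 0.   ] [ 0.2 -0.5 -1.4] [ 0.33  0.68  0.94 -0.    1.53  1.17] 0.5932731853674375
stand [344.4 355.7] 0.58 [552.5 292.6]
seat [202.9 315.5] 0.61 [606.5 333.9]
seat [360.2 322.6] 0.9 [608.4 338.3]
bottle [286.8 316.3] 0.78 [594.7 324.3]
bottle [258.5 330.3] 0.87 [597.  327.3]
nose_tip [332.5 349.7] 0.59 [563.3 297.8]
paddle [268.  399.2] 0.62 [475.3 214.9]
```

View pics/d.png

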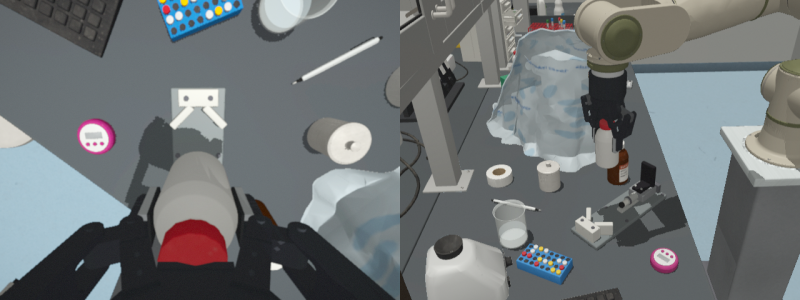

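Side view: the bottle hangs upright in the gripper over the plate at (605,150). The wrist view shows the V at (198,105), centred and square to the tool. I'll lower it.

>>> jog_arm:
  series: "0 0 0.1 0 0 0 -1;0 0 0.2 0 0 0 -1;0 0 0.3 0 0 0 -1;0 0 0.36 0 0 0 -1;0 0 0.4 0 0 0 -1;0 0 0.425 0 0 0 -1;0 0 0.44 0 0 0 -1;0 0 0.447 0 0 0 -1;0 0 0.447 0 0 0 -1;0 0 0.447 0 0 0 -1"

```text
time_s: 9.28
eef_pos: [597.0, 329.2, 70.8]
ee_rot: [-0.0, 0.934, 0.358, 0.0]
force: [0.3, 0.9, -2.4]
grip_width: 0.595
grip_force: 43.3
```

```bash
python3 - <<'E'
from h import *
s=sense();print(s["eef_pos"].round(1),s["force"].round(1),s["grip_width"])
cs=[capture(n) for n in("side","wrist")]
i=cs[0]["img"][270:420,230:430,::-1]
cv2.imwrite("pics/e.png",np.hstack([cv2.resize(i,(400,300),interpolation=cv2.INTER_CUBIC),cv2.resize(cs[1]["img"][:,:,::-1],(400,300))]))
for l in("seat","bottle"):
  for c in cs:
    r=mark_of(l,c)
    if r: print(l,round(r[0]["confidence"],2),onz(c,r[0]["point"],12).round(1))
E
```

```text
[597.  329.2  70.8] [ 0.3  0.9 -2.4] 0.5946535288232572
seat 0.82 [608.8 329. ]
bottle 0.77 [596.4 323.7]
bottle 0.96 [596.7 325.4]
```

View pics/e.png

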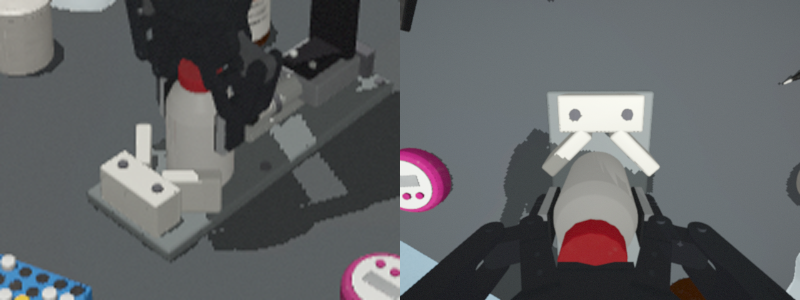

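The bottle is just above the plate, in front of the V and clear of both wings. I'll set it down, open the gripper and lift away.

>>> jog_arm:
  series: "0 0 0.0015 0 0 0 -1;0 0 0.003 0 0 0 -1;0 0 0.003 0 0 0 -1;0 0 0.003 0 0 0 1;0 0 0.003 0 0 0 1;0 0 0.003 0 0 0 1;0 0 0.003 0 0 0 1;0 0 0.003 0 0 0 1;0 0 0.003 0 0 0 1;0 0 -0.05 0 0 0 1;0 0 -0.15 0 0 0 1;0 0 -0.25 0 0 0 1;0 0 -0.35 0 0 0 1;0 0 -0.35 0 0 0 1"

```text
time_s: 11.32
eef_pos: [597.8, 329.5, 214.1]
ee_rot: [0.0, 0.934, 0.358, 0.003]
force: [-0.0, -0.9, -0.8]
grip_width: 0.999
grip_force: 0.0
```

```bash
python3 - <<'E'
from h import *
s=sense();print(s["eef_pos"].round(1),s["force"].round(1),s["grip_width"],s["time_s"])
cs=[capture(n) for n in("side","wrist")]
for l in("seat","bottle","nose_tip","paddle"):
  for c in cs:
    r=mark_of(l,c)
    if r: print(l,round(r[0]["confidence"],2),onz(c,r[0]["point"],{"nose_tip":30,"paddle":92}.get(l,12)).round(1))
    if l=="bottle":
      r=regions_of(l,c)
      if r: ys,xs=np.nonzero(r[0]["region"]);print(ys.min(),ys.max(),xs.min(),xs.max())
th=.729;d=np.array([np.cos(th),np.sin(th)])
base=np.array([549,288.])  # origin guess
P0=s["eef_pos"]
pad=np.array([470,210.])
for k,z in((-40,210),(-40,83),(-20,83)): 
  q=pad+k*d; print(q.round(1)); row(P0,.732,[*q,z],.732)
E
```

```text
[597.8 329.5 214.1] [-0.  -0.9 -0.8] 0.999248922015785 11.325
seat 0.71 [607.3 333.3]
seat 0.78 [604.6 330.9]
bottle 0.6 [597.7 329.7]
296 361 312 347
bottle 0.89 [598.8 325.4]
199 280 282 348
nose_tip 0.55 [562.1 291.9]
nose_tip 0.61 [559.4 289.6]
paddle 0.67 [474.6 212.8]
[440.2 183.4]
[-0.5373  0.0083  0.0102  0.      0.     -0.    ]
[440.2 183.4]
[-0.5373  0.0083  0.3277  0.      0.     -0.    ]
[455.1 196.7]
[-0.4873  0.0085  0.3277  0.      0.     -0.    ]
```

>>> jog_arm:
  series: "-0.15 0 0 0 0 0 -1;-0.29 0 0 0 0 0 -1;-0.42 0 0 0 0 0 -1;-0.52 0.005 0 0 0 0 -1;-0.54 0.005 0 0 0 0 -1;-0.54 0.005 0 0 0 0 -1;-0.54 0.005 0 0 0 0 -1;-0.54 0.005 0 0 0 0 -1"

```text
time_s: 12.92
eef_pos: [437.9, 183.6, 210.1]
ee_rot: [-0.0, 0.934, 0.358, -0.0]
force: [0.7, 0.8, 0.1]
grip_width: -0.006
grip_force: 0.0
```

```bash
python3 - <<'E'
from h import *
s=sense();print(s["eef_pos"].round(1),s["ee_rot"].round(3),s["force"].round(1),s["grip_width"],s["time_s"])
cs=[capture(n) for n in("side","wrist")]
for l in("seat","bottle","nose_tip","paddle","stand"):
  for c in cs:
    r=mark_of(l,c)
    if r: print(l,round(r[0]["confidence"],2),np.round(r[0]["point"]),onz(c,r[0]["point"],{"nose_tip":30,"paddle":92}.get(l,12)).round(1))
cv2.imwrite("pics/f.png",cs[1]["img"][:,:,::-1])
E
```

```text
[437.9 183.6 210.1] [-0.     0.934  0.358 -0.   ] [0.7 0.8 0.1] -0.005796295300583423 12.925
seat 0.74 [358. 324.] [605.5 333.9]
bottle 0.62 [355. 330.] [596.5 327.3]
bottle 0.27 [182. 318.] [468.9 204.9]
nose_tip 0.45 [331. 350.] [563.2 295.1]
nose_tip 0.58 [ 19. 314.] [560.9 292.6]
paddle 0.78 [268. 404.] [467.6 216.2]
paddle 0.83 [180. 320.] [478.3 212.9]
stand 0.8 [344. 355.] [555.6 305.6]
stand 0.89 [ 41. 317.] [554.4 284.2]
```

View pics/f.png

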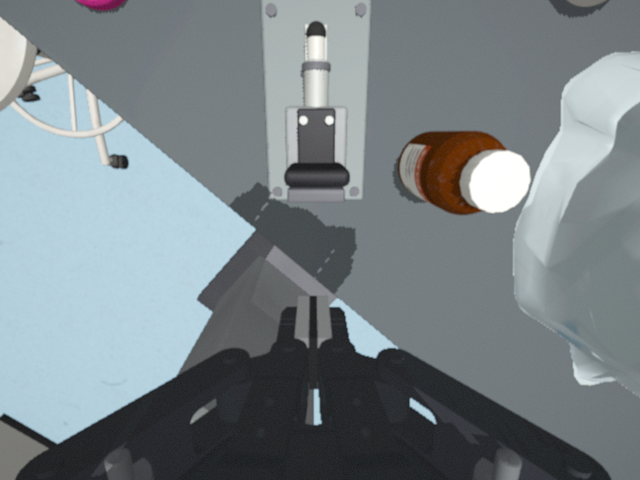

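The wrist view shows the shut fingers on the stand's centre line. The paddle is ahead at (178,317), and the amber bottle is well to the right at (175,450). I'll descend behind the paddle.

>>> jog_arm:
  series: "0 0.006 0.12 0 0 0 -1;0 0.006 0.22 0 0 0 -1;0 0.006 0.3 0 0 0 -1;0 0.006 0.325 0 0 0 -1;0 0.006 0.325 0 0 0 -1;0.03 0.006 0.325 0 0 0 -1;0.05 0.006 0.325 0 0 0 -1;0.05 0.006 0.325 0 0 0 -1;0.05 0.006 0.325 0 0 0 -1;0.05 0.006 0.325 0 0 0 -1"

```text
time_s: 14.78
eef_pos: [453.9, 194.7, 80.3]
ee_rot: [-0.0, 0.934, 0.358, -0.0]
force: [0.4, 0.1, -0.2]
grip_width: -0.003
grip_force: 0.0
```

```bash
cat >> h.py <<'E'
D=np.array([np.cos(.732),np.sin(.732)])
def st():
    F=[];X=[]
    for k in range(4):
        s=sense();F.append(s["force"][:2]@D);X.append(s["eef_pos"][:2]@D);capture("wrist")
    print("t",s["time_s"],"pos",np.round(s["eef_pos"],1),"along",np.round(np.mean(X),2),"F",np.round(F,2),s["force"].round(1))
E
python3 -c "
from h import *
st()"
```

```text
t 14.925 pos [453.9 194.7  80.3] along 467.76 F [ 0.37 -0.13 -0.11 -0.29] [-0.3 -0.1 -0. ]
```

>>> jog_arm:
  series: "0.005 0 0 0 0 0 -1;0.01 0 0 0 0 0 -1;0.015 0 0 0 0 0 -1;0.02 0 0 0 0 0 -1;0.025 0 0 0 0 0 -1;0.03 0 0 0 0 0 -1;0.035 0 0 0 0 0 -1;0.04 0 0 0 0 0 -1;0.045 0 0 0 0 0 -1;0.05 0 0 0 0 0 -1;0.055 0 0 0 0 0 -1;0.06 0 0 0 0 0 -1;0.065 0 0 0 0 0 -1;0.07 0 0 0 0 0 -1;0.075 0 0 0 0 0 -1;0.075 0 0 0 0 0 -1"

```text
time_s: 16.98
eef_pos: [476.4, 215.0, 80.3]
ee_rot: [-0.0, 0.934, 0.358, 0.0]
force: [-2.1, 0.1, 1.0]
grip_width: -0.002
grip_force: 0.0
```

```bash
python3 - <<'E'
from h import *
st()
cs=[capture(n) for n in("side","wrist")]
for l in("bottle","nose_tip","paddle","big_bottle"):
  for c in cs:
    r=mark_of(l,c)
    if r: print(l,round(r[0]["confidence"],2),np.round(r[0]["point"]),onz(c,r[0]["point"],{"nose_tip":30,"paddle":92,"bottle":12}.get(l,0)).round(1))
cv2.imwrite("pics/g.png",np.hstack([cv2.resize(cs[0]["img"][240:420,240:480,::-1],(400,300),interpolation=cv2.INTER_CUBIC),cv2.resize(cs[1]["img"][:,:,::-1],(400,300))]))
E
```

```text
t 17.125 pos [476.3 214.8  80.3] along 497.96 F [-1.5  -1.5  -1.1  -1.84] [-1.9 -0.7  0.9]
bottle 0.96 [354. 326.] [602.2 324.7]
nose_tip 0.56 [340. 344.] [573.9 313.8]
nose_tip 0.56 [ 14. 312.] [572.9 302.1]
paddle 0.85 [272. 394.] [485.  226.2]
paddle 0.97 [321. 311.] [485.8 224. ]
big_bottle 0.64 [286. 347.] [552. 137.]
```

View pics/g.png

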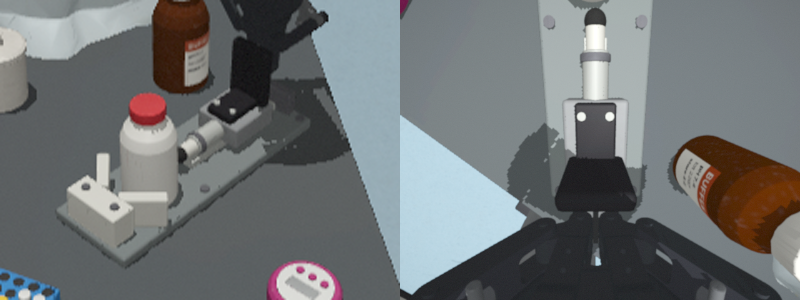

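Side crop: the bottle stands upright in front of the V, with the nose just behind it at (182,155). The fingers are on the paddle. I'll keep pushing.

>>> jog_arm:
  series: "0.003 0 0 0 0 0 -1;0.006 0 0 0 0 0 -1;0.009 0 0 0 0 0 -1;0.012 0 0 0 0 0 -1;0.015 0 0 0 0 0 -1;0.018 0 0 0 0 0 -1;0.021 0 0 0 0 0 -1;0.024 0 0 0 0 0 -1;0.027 0 0 0 0 0 -1;0.03 0 0 0 0 0 -1;0.033 0 0 0 0 0 -1;0.036 0 0 0 0 0 -1;0.038 0 0 0 0 0 -1;0.04 0 0 0 0 0 -1;0.04 0 0 0 0 0 -1"

```text
time_s: 19.55
eef_pos: [488.3, 225.6, 80.2]
ee_rot: [-0.0, 0.934, 0.358, 0.0]
force: [-4.1, -0.9, 0.8]
grip_width: 0.002
grip_force: 0.0
```

```bash
cat > m.py <<'E'
from h import *
st()
cs=[capture(n) for n in("side","wrist")]
for l in("bottle","nose_tip","seat"):
  for c in cs:
    r=mark_of(l,c)
    if r: print(l,round(r[0]["confidence"],2),np.round(r[0]["point"],1),round(onz(c,r[0]["point"],{"nose_tip":30}.get(l,12))@D,1))
E
python3 m.py
```

```text
t 19.7 pos [488.2 225.6  80.3] along 513.94 F [-3.65 -4.22 -3.42 -2.91] [-3.1 -0.9 -0.1]
bottle 0.92 [355.7 326.2] 667.7
nose_tip 0.54 [341.9 337.4] 647.5
nose_tip 0.95 [ 14.8 314.9] 643.8
seat 0.96 [359.2 320.4] 679.5
```

>>> jog_arm:
  series: "0.0025 0 0 0 0 0 -1;0.005 0 0 0 0 0 -1;0.0075 0 0 0 0 0 -1;0.01 0 0 0 0 0 -1;0.0125 0 0 0 0 0 -1;0.015 0 0 0 0 0 -1;0.0175 0 0 0 0 0 -1;0.02 0 0 0 0 0 -1;0.02 0 0 0 0 0 -1"

```text
time_s: 21.28
eef_pos: [494.1, 230.8, 80.3]
ee_rot: [0.0, 0.934, 0.358, -0.0]
force: [-5.2, -3.3, 1.1]
grip_width: -0.001
grip_force: 0.0
```

```bash
python3 m.py
```

```text
t 21.425 pos [494.  230.8  80.3] along 521.73 F [-6.11 -6.73 -5.88 -6.29] [-5.3 -3.6  0.9]
bottle 0.71 [361.4 323.7] 679.3
nose_tip 0.63 [ 18.6 313.8] 650.2
```

>>> jog_arm:
  series: "0.0025 0 0 0 0 0 -1;0.005 0 0 0 0 0 -1;0.005 0 0 0 0 0 -1"

```text
time_s: 22.25
eef_pos: [495.3, 231.9, 80.3]
ee_rot: [0.0, 0.934, 0.358, -0.001]
force: [-7.5, -4.8, 1.6]
grip_width: 0.0
grip_force: 0.0
```

```bash
python3 m.py
```

```text
t 22.4 pos [495.3 231.9  80.3] along 523.42 F [-8.79 -8.87 -7.31 -7.41] [-6.  -4.4  2. ]
bottle 0.78 [358.6 325.2] 673.4
nose_tip 0.47 [344.6 334.1] 655.5
nose_tip 0.66 [ 24.3 310.5] 649.6
```

>>> jog_arm:
  series: "0.002 0 0 0 0 0 -1;0.004 0 0 0 0 0 -1;0.004 0 0 0 0 0 -1"

```text
time_s: 23.22
eef_pos: [496.3, 232.9, 80.3]
ee_rot: [0.0, 0.934, 0.358, -0.001]
force: [-8.4, -5.7, 3.9]
grip_width: 0.001
grip_force: 0.0
```

```bash
sed -i 's/range(4)/range(10)/' h.py; python3 - <<'E'
from h import *
st()
cs=[capture(n) for n in("side","wrist")]
cv2.imwrite("pics/i.png",np.hstack([cv2.resize(cs[0]["img"][280:400,250:410,::-1],(400,300),interpolation=cv2.INTER_CUBIC),cv2.resize(cs[1]["img"][0:240,160:480,::-1],(400,300))]))
E
```

```text
t 23.675 pos [496.2 232.8  80.3] along 524.76 F [-10.06 -10.    -9.61  -9.61 -10.54 -10.49 -10.83 -10.7   -9.21  -9.67] [-7.6 -6.   3. ]
```

View pics/i.png

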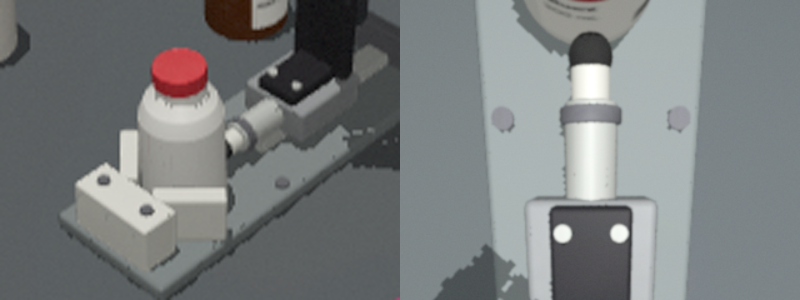

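Side crop: the bottle stands upright against both V faces, with the nose on it at (230,148). In the wrist crop the nose tip is at row 32 and has retracted visibly. Force rises at 1.5 N/mm, which means the bottle is seated, and the nose is about 4.5 mm in. I'll add a final small nudge.

>>> jog_arm:
  series: "0.001 0 0 0 0 0 -1;0.001 0 0 0 0 0 -1;0.001 0 0 0 0 0 -1;0.001 0 0 0 0 0 -1"

```text
time_s: 24.32
eef_pos: [496.5, 233.0, 80.3]
ee_rot: [0.0, 0.934, 0.358, -0.001]
force: [-8.5, -6.7, 3.5]
grip_width: -0.003
grip_force: 0.0
```

```bash
python3 -c "
from h import *
st()
c=capture('side');print([(r['confidence'],onz(c,r['point'],0)) for r in mark_of('big_bottle',c)[:1]])"
```

```text
t 24.775 pos [496.5 233.   80.3] along 525.07 F [-10.8  -10.08 -10.03 -10.05 -11.18 -10.7  -10.48 -10.56 -10.27 -10.77] [-8.7 -6.4  4.3]
[(0.87, array([555.65319003, 143.15671934]))]
```

```bash
python3 -c "
from rig import *
print(finish_job())"
```

```text
the job is handed in; nothing more can be done
None
```

The job is handed in: the white bottle stands upright in the V, with the nose held pressed about 4.7–5 mm (estimated from a 10.5 N push and the camera view), and the amber bottle was left alone.

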